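# Roll down a sheet of tiles on a flower-display top

### The job

Take the hand roller out of its wooden rest and roll it along the sheet of self-adhesive tiles, end to end with firm, steady downward pressure, until every tile is bedded fully down, without cracking any by pressing too hard. Then set the roller back down in its rest as it was, let go, and leave the pail, the spare tiles and the tape alone.

Things in the scene. Friction and masses are not known exactly. Their poses are not given: they have to be found in the camera images.
- roller: Hand roller, 0.48 kg. Origin: lowest point of the wheel, mid-width; z runs up through the grip, y along the axle, x is the rolling direction. Black rubber wheel 44 mm across, 68 mm wide, axle at z = 22 mm, in a steel fork 82 mm wide (y). Steel crown plate 68 (x) by 84 (y) mm from z = 52 to 60 mm. Flat-sided wooden grip 26 (x) by 36 (y) mm, from z = 70 to 138 mm.
- roller_grip (a point): Point in the middle of the roller's wooden grip, on its centre line, 100 mm above the roller's origin; same axes as the roller.
- roller_wheel (a joint): Turning angle of the roller's wheel on its axle (rad); it turns freely without limit, 22 mm of rolling per rad.
- holder: Fixed wooden rest, 120 (x) by 150 (y) mm, upper face at z = 60 mm, with a through slot of 52 (x) by 92 (y) mm; origin on the table under the slot's centre. The roller hangs upright in it: axle along the holder's y, wheel down in the slot (4 mm play each side), crown plate lying on the upper face, the roller's origin then 8 mm above the holder's.
- underlay: Dark foam-rubber underlay, 150 (x) by 320 (y) mm and about 20 mm thick, fixed on the table; origin in the middle of its underside. On it lies the 12 mm plywood board, 120 by 290 mm, with the sheet of tiles. Its real thickness is not known to better than 2.5 mm either way, and it is resilient: pressed hard, the board sinks level by a millimetre or more and comes back when let go.
- sheet_mid (a point): Middle of the sheet of tiles, fixed 38 mm above the table: roughly level with the bedded tiles' tops, which really lie up to 2.5 mm higher or lower. Two rows (a: x = -16 mm, b: +16 mm) of five ceramic tiles, each 30 (x) by 46 (y) by 6 mm, columns 0 to 4 at y = -96, -48, 0, 48, 96 mm; 62 by 238 mm overall, long along y. The edging round it stands 1 mm lower than bedded tiles.
- tile_a0 (a joint): How far tile 0 of row a has sunk into its adhesive bed (m): near 0 it stands 3 mm proud, 0.003 is fully bedded. A tile sinks only while pressed with 7.5 N or more (15 N on the roller for the two side by side, more if they sink fast) and stays where it is left; tiles crack if the roller bears on the sheet with more than 25 N in all.
- tile_a1 (a joint): How far tile 1 of row a has sunk into its adhesive bed (m): near 0 it stands 3 mm proud, 0.003 is fully bedded. Same behaviour as tile 0 of row a.
- tile_a2 (a joint): How far tile 2 of row a has sunk into its adhesive bed (m): near 0 it stands 3 mm proud, 0.003 is fully bedded. Same behaviour as tile 0 of row a.
- tile_a3 (a joint): How far tile 3 of row a has sunk into its adhesive bed (m): near 0 it stands 3 mm proud, 0.003 is fully bedded. Same behaviour as tile 0 of row a.
- tile_a4 (a joint): How far tile 4 of row a has sunk into its adhesive bed (m): near 0 it stands 3 mm proud, 0.003 is fully bedded. Same behaviour as tile 0 of row a.
- tile_b0 (a joint): How far tile 0 of row b has sunk into its adhesive bed (m): near 0 it stands 3 mm proud, 0.003 is fully bedded. Same behaviour as tile 0 of row a.
- tile_b1 (a joint): How far tile 1 of row b has sunk into its adhesive bed (m): near 0 it stands 3 mm proud, 0.003 is fully bedded. Same behaviour as tile 0 of row a.
- tile_b2 (a joint): How far tile 2 of row b has sunk into its adhesive bed (m): near 0 it stands 3 mm proud, 0.003 is fully bedded. Same behaviour as tile 0 of row a.
- tile_b3 (a joint): How far tile 3 of row b has sunk into its adhesive bed (m): near 0 it stands 3 mm proud, 0.003 is fully bedded. Same behaviour as tile 0 of row a.
- tile_b4 (a joint): How far tile 4 of row b has sunk into its adhesive bed (m): near 0 it stands 3 mm proud, 0.003 is fully bedded. Same behaviour as tile 0 of row a.
- pail: White metal pail with green shoots, 130 mm across, 115 mm high, about 220 mm with the shoots, 1.3 kg; origin under its centre. To be left alone.
- spare_tiles: Stack of spare tiles, 46 by 62 by 30 mm; origin under its centre. To be left alone.
- tape: Roll of tan tape lying flat, 84 mm across, 24 mm high; origin under its centre. To be left alone.
Things that resemble listed ones, but are neither listed nor needed, are in the scene too. There is more than one size of the roller; the job needs the smallest. Of the things that look like the holder, the larger one is meant.

How it is judged:
On the way, in this order (a step that is already met when the one before it is completed fails the run):
1. the roller is lifted out of its rest (height (world z) of roller above 0.075 m), for 0.1 s.
2. the roller's wheel rolls over the middle part of the sheet (within 70 mm of its middle) under a load of more than 8 N (contact force between roller and underlay above 8 N and y of roller_grip in the frame of sheet_mid between -0.07 and 0.07 m and (velocity of joint roller_wheel above 0.15 rad/s or velocity of joint roller_wheel below -0.15 rad/s)), for 0.1 s.
3. the roller is set down in its rest, still held (horizontal distance between roller and holder below 0.012 m and z of roller in the frame of holder below 0.014 m and angle between roller's own z axis and vertical below 0.12 rad and contact force between the fingers and roller above 1 N), for 0.05 s.
At the end, for the whole second after the job is handed in: every tile is sunk at least 2 mm of its 3 mm (within 1 mm of fully bedded); the roller hangs at rest in its holder, upright within 0.12 rad, its origin within 12 mm of the holder's centre and less than 14 mm above the table, and is let go (value of joint each of tile_a0, tile_a1, tile_a2, tile_a3, tile_a4, tile_b0, tile_b1, tile_b2, tile_b3, tile_b4 above 0.002 m and horizontal distance between roller and holder below 0.012 m and z of roller in the frame of holder below 0.014 m and angle between roller's own z axis and vertical below 0.12 rad and linear speed of roller below 0.02 m/s and contact force between the fingers and roller below 0.2 N); the robot touches nothing.
It fails at once if the roller bears on the sheet with more than 25 N (tiles crack) (contact force between roller and underlay above 25 N).
It fails at once if the gripper or arm presses on the tiles, board or underlay (contact force between any of the fingers, the arm and underlay above 2 N).
It fails at once if the pail, the spare tiles or the tape are moved more than 15 mm (distance of any of pail, spare_tiles, tape from where it was at the start of the episode above 0.015 m).
It also fails if it takes over 72 s, if anything falls off the work surface, if the arm or the gripper's body presses on something with over 40 N, if the wrist force passes 120 N, or if a joint passes its speed limit or range.

### The arm

A 6-joint arm with a two-finger parallel gripper is mounted at the origin on the work surface. World frame = base frame: x ahead of the robot, y to its left, z up, the work surface at z = 0. Lengths are in m, angles in rad, forces in N, time in s.
With the tool pointing down it reaches from about 0.3 to 0.825 m from the base axis. Payload 5.4 kg.
Tool frame: the origin (TCP) lies at the very end of the fingers, on their centre line; the grasp point (between the pads) lies 19 mm behind it; z points along the fingers, y is the line along which they close (so a half turn about z gives the same grasp; the last joint's range is limited). The gripper opens to 92 mm and grips with 3 to 60 N. Pads are 20 mm wide; open, the fingers measure 128 mm over their backs; the gripper's body (75 mm by 189 mm) begins 69 mm behind the grasp point.
Start: joints at [1.065, 0.158, 1.597, -0, 1.386, -0.21], TCP at [0.168, 0.55, 0.215] pointing down, gripper open.
Joint ranges: [-2.91, 2.91], [-0.94, 2.29], [0.18, 2.7], [-1.29, 4.43], [0.17, 2.64], [-3, 3]. Speed limits (rad/s): [2.57, 2.57, 3.14, 3.14, 3.14, 3.14].

### API

Orientations are given as a rotation vector (axis times angle).
In Python, from workcell import bot gives the robot as it stands. Calls block until the motion is done:
- bot.goto(position, orientation): joint-space move of the TCP to a pose.
- bot.line_to(position, rot=None, max_speed=0.15): straight line of the TCP; rot=None keeps the orientation; max_speed is the mean speed in m/s.
- bot.set_joints(angles): joint-space move.
- bot.set_gripper(opening, newtons=None): opening from 0.0 (shut) to 1.0 (fully open); newtons is the grip in N (None keeps the last); returns when the fingers have stopped.
- bot.hold(seconds).
- bot.inverse_kinematics(position, orientation): joint angles nearest the present ones, or None.
- bot.read_camera(name): name is "scene" or "side" or "wrist"; returns a dict with "pixels" (384x512x3 uint8, blue, green, red), "fx", "fy", "cx", "cy" (pixels), "R" (3x3) and "t" (3): a world point X has camera coordinates R X + t. Camera axes: x right, y down, z forward; pixel columns grow to the right and rows downward; lengths in m; the calibration is good to about 2 mm. A picture is of the moment at which its call begins. There is no depth.
A pose or a line that the arm cannot do raises bot.MotionError and nothing moves.
- bot.job_done(): hands the job in; it is judged then, once.
Readings, each from a call of its own:
- bot.current_clock(): time.
- bot.current_joints(): joint angles.
- bot.current_joint_vel(): joint speeds.
- bot.current_effort(): joint torques, N m.
- bot.current_ee_pos(): TCP position.
- bot.current_tool_rot(): TCP orientation.
- bot.current_contact_force(): force on the tool from outside, world axes, zero at the start.
- bot.current_ft_torque(): the same for the moment, N m.
- bot.current_opening(): opening from 0.0 (shut) to 1.0 (fully open).
- bot.current_grip_force(): force on a finger pad.
Only numpy, scipy, OpenCV 4.12 (cv2) and the standard library are available. Lean on these libraries where they do the work, as an engineer would, in place of code of your own. Each camera call takes 0.05 s, during which the arm holds its last target. There are 200 camera calls.

## Working session

There is one attempt and no reset: what is moved stays moved. The work goes in short steps, each a Python script; the robot and the scene stay as the last script left them, time stands still between calls to the robot, and variables do not carry over. Pictures are saved under pics/ and viewed, at most 10 in all, crops included, and the job is handed in when it is done.

```bash
mkdir -p pics; ls; python3 - <<'E'
from workcell import bot
import cv2,numpy as np
for n in("scene","side","wrist"):
    c=bot.read_camera(n); cv2.imwrite(f"pics/{n}0.png",c["pixels"])
    print(n,c["fx"],c["fy"],c["cx"],c["cy"],np.round(c["R"],4).tolist(),np.round(c["t"],4).tolist())
a=[cv2.imread(f"pics/{n}0.png") for n in("scene","side")]
E
```

```text
pics
scene 351.8809270945686 351.8809270945686 253.876874820731 191.66780871333913 [[-0.205, 0.9788, 0.004], [0.8203, 0.174, -0.5448], [-0.5339, -0.1084, -0.8386]] [0.0356, -0.4192, 1.4041]
side 475.0659584715498 475.0659584715498 255.91033935404008 195.4960939086085 [[0.7048, -0.7093, -0.0093], [-0.3688, -0.3552, -0.859], [0.606, 0.6089, -0.5119]] [-0.3416, 0.3014, 0.9705]
wrist 290.16870751625555 290.16870751625555 256.7184070021652 189.48153670171277 [[0.2917, 0.9565, -0.0016], [0.9182, -0.2795, 0.2807], [0.268, -0.0833, -0.9598]] [-0.5735, -0.0315, 0.391]
```

View pics/scene0.png

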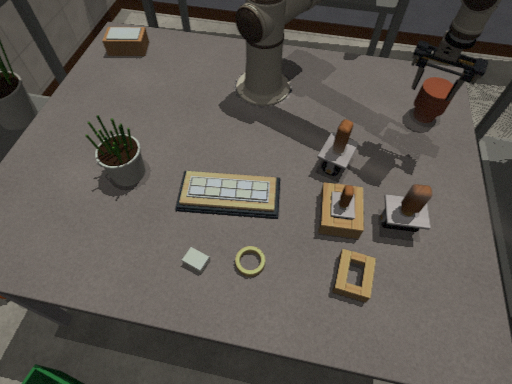

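View pics/side0.png

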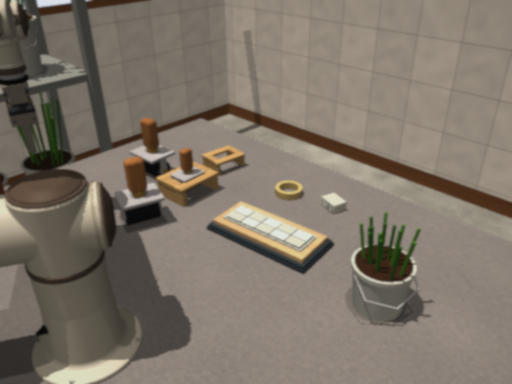

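The scene camera shows three rollers: (338,150) large, (408,208) large, and (345,200), the smallest, sitting in a rest at (342,210). There is also a smaller empty rest at (355,275). The sheet is at (230,192), the tape at (250,261), the spare tiles at (196,260) and the pail at (120,160). I choose the roller at (345,200) in the larger rest and will check it in a close crop.

```bash
python3 - <<'E'
import cv2,numpy as np
a=cv2.imread("pics/scene0.png")
l=cv2.resize(a[165:245,310:376],None,fx=7,fy=7,interpolation=cv2.INTER_CUBIC) # 462x560
cv2.imwrite("pics/c1.png",l)
m=cv2.resize(a[165:220,172:286],None,fx=7,fy=7,interpolation=cv2.INTER_CUBIC)
cv2.imwrite("pics/c2.png",m); print(l.shape,m.shape)
E
```

```text
(560, 462, 3) (385, 798, 3)
```

View pics/c1.png

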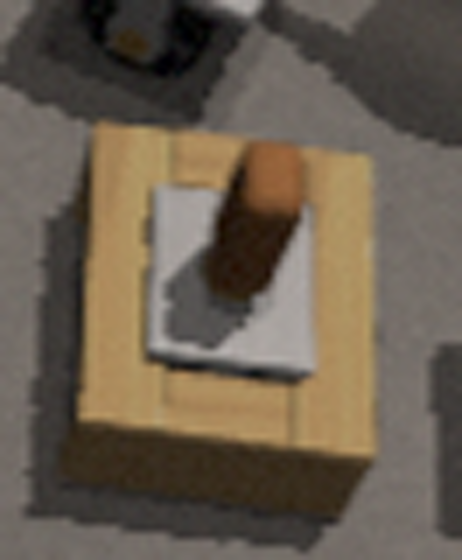

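View pics/c2.png

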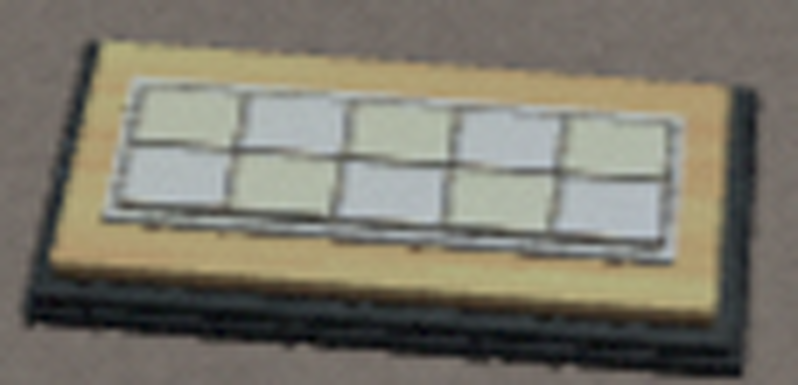

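The crop confirms the small roller is in the larger rest. The rest's top corners in the crop are (95,122), (372,157), (374,455) and (78,420). The board's top corners are (100,40), (732,85), (716,318) and (50,265), and the tile block's corners are (135,88), (668,122), (662,243) and (118,203). Next I'll localise from these.

```bash
cat > h.py <<'E'
import numpy as np, cv2
from workcell import bot
from scipy.spatial.transform import Rotation as Ro
def ray(c,uv,z):
    R,t=np.array(c["R"]),np.array(c["t"]); o=-R.T@t
    d=R.T@np.array([(uv[0]-c["cx"])/c["fx"],(uv[1]-c["cy"])/c["fy"],1.])
    return o+d*(z-o[2])/d[2]
def down(yaw):  # tool z down, tool y axis at world angle yaw
    y=np.array([np.cos(yaw),np.sin(yaw),0]);z=np.array([0,0,-1.]);x=np.cross(y,z)
    return Ro.from_matrix(np.c_[x,y,z]).as_rotvec()
E
python3 - <<'E'
from h import *
np.set_printoptions(precision=4,suppress=True)
c=bot.read_camera("scene")
def quad(P,off,z):
    W=np.array([ray(c,((p[0]+.5)/7-.5+off[0],(p[1]+.5)/7-.5+off[1]),z) for p in P])
    print(W[:,:2].tolist()); print("mid",W.mean(0))
    for i in range(4):
        d=W[(i+1)%4]-W[i]; print(" len",np.linalg.norm(d),"ang",np.degrees(np.arctan2(d[1],d[0])))
quad([(95,122),(372,157),(374,455),(78,420)],(310,165),.06)
quad([(100,40),(732,85),(716,318),(50,265)],(172,165),.032)
quad([(135,88),(668,122),(662,243),(118,203)],(172,165),.041)
for n,p,z in(("bigA plate",(337,153),.07),("bigA tip",(345,126),.17),("bigB plate",(408,214),.07),("bigB tip",(420,190),.17),("smallrest",(355,275),.05),("grip tip",(348.5,187.5),.146)):
    print(n,ray(c,p,z))
E
```

```text
[[0.4561140592355991, 0.2761760234381921], [0.44957308920462147, 0.39593403293575674], [0.595771854639467, 0.40248417938783965], [0.6046258856872349, 0.28410701572521035]]
mid [0.5265 0.3397 0.06  ]
 len 0.1199365045670622 ang 93.12628757595081
 len 0.1463454250505178 ang 2.565308510336431
 len 0.1187078208990619 ang -85.72252144616675
 len 0.14872344547736083 ang -176.9431313608929
[[0.48203000891143477, -0.16016005573643427], [0.4465012071460511, 0.1297253241285714], [0.5689267153450794, 0.14401898487985232], [0.6027749815515706, -0.14400571848531385]]
mid [ 0.5251 -0.0076  0.032 ]
 len 0.2920544969939045 ang 96.987411907372
 len 0.12325710444214993 ang 6.659358387439005
 len 0.2900067841857798 ang -83.29742173252967
 len 0.1218208152570409 ang -172.37971196288274
[[0.5105573228645602, -0.13300508321807802], [0.47890426593598834, 0.10576709737378961], [0.5420530281593223, 0.11501241536584422], [0.5712121805109021, -0.12175345153768469]]
mid [ 0.5257 -0.0085  0.041 ]
 len 0.24086110154509976 ang 97.55143825494004
 len 0.06382195605834548 ang 8.329235186885164
 len 0.23855467276170092 ang -82.97903149725474
 len 0.06168963423111878 ang -169.49094239183864
bigA plate [0.3409 0.3075 0.07  ]
bigA tip [0.3175 0.3095 0.17  ]
bigB plate [0.5243 0.5245 0.07  ]
bigB tip [0.5083 0.5198 0.17  ]
smallrest [0.7301 0.3894 0.05  ]
grip tip [0.5224 0.3379 0.146 ]
```

Rest at (0.526, 0.339), with the axle at about 3.2° from world x. Sheet at (0.525, -0.008), with its long side at about 97.2°. Moving above the roller now for a close look.

```bash
python3 - <<'E'
from h import *
np.set_printoptions(precision=4,suppress=True)
print(bot.current_clock(),bot.current_joints())
for y in(3.2,183.2):
    for p in((.526,.339,.2),(.525,-.13,.15),(.525,.11,.12)): print(y,bot.inverse_kinematics(p,down(np.radians(y))))
y=3.2 if abs((bot.inverse_kinematics((.526,.339,.2),down(np.radians(3.2))) or [9]*6)[5])<abs((bot.inverse_kinematics((.526,.339,.2),down(np.radians(183.2))) or [9]*6)[5]) else 183.2
bot.goto((.525,.339,.20),down(np.radians(y)))
c=bot.read_camera("wrist"); cv2.imwrite("pics/w1.png",c["pixels"])
print(y,bot.current_clock(),bot.current_contact_force())
def pr(X):
    q=np.array(c["R"])@X+np.array(c["t"]); return (c["fx"]*q[0]/q[2]+c["cx"],c["fy"]*q[1]/q[2]+c["cy"])
print("pred grip top",pr(np.array([.526,.339,.146])),"holder c",pr(np.array([.526,.339,.06])))
a=np.radians(3.2);u=np.array([np.cos(a),np.sin(a),0]);v=np.array([-np.sin(a),np.cos(a),0])
for s,t in((-1,-1),(-1,1),(1,1),(1,-1)):print(pr(np.array([.526,.339,.06])+s*.075*u+t*.06*v))
E
```

```text
0.2 [ 1.0649  0.1588  1.5977 -0.      1.3862 -0.2101]
3.2 [ 0.3797  0.2983  1.4619 -0.      1.3814  0.3238]
3.2 [-0.4663  0.129   1.7615 -0.      1.2511 -0.5221]
3.2 [-0.0189  0.1526  1.7988 -0.      1.1902 -0.0747]
183.2 [ 0.3797  0.2983  1.4619 -0.      1.3814 -2.8177]
183.2 [-0.4663  0.129   1.7615 -0.      1.2511  2.6195]
183.2 NoneTraceback (most recent call last):
  File "<stdin>", line 6, in <module>
ValueError: The truth value of an array with more than one element is ambiguous. Use a.any() or a.all()
```

```bash
python3 - <<'E'
from h import *
np.set_printoptions(precision=4,suppress=True)
bot.goto((.525,.339,.20),down(np.radians(3.2)))
c=bot.read_camera("wrist"); cv2.imwrite("pics/w1.png",c["pixels"])
print(bot.current_clock(),bot.current_contact_force(),bot.current_ee_pos())
def pr(X):
    q=np.array(c["R"])@X+np.array(c["t"]); return (c["fx"]*q[0]/q[2]+c["cx"],c["fy"]*q[1]/q[2]+c["cy"])
print("pred grip top",pr(np.array([.526,.339,.146])),"holder c",pr(np.array([.526,.339,.06])))
a=np.radians(3.2);u=np.array([np.cos(a),np.sin(a),0]);v=np.array([-np.sin(a),np.cos(a),0])
for s,t in((-1,-1),(-1,1),(1,1),(1,-1)):print(pr(np.array([.526,.339,.06])+s*.075*u+t*.06*v))
print("plate")
for s,t in((-1,-1),(-1,1),(1,1),(1,-1)):print(pr(np.array([.526,.339,.068])+s*.042*u+t*.034*v))
E
```

```text
1.7833 [-0.3087  0.1177  0.1526] [0.5242 0.3401 0.2001]
pred grip top (np.float64(258.81737778250164), np.float64(206.60541517407546)) holder c (np.float64(258.3710332549147), np.float64(180.21966795442776))
(np.float64(193.53336148601267), np.float64(230.20526222253577))
(np.float64(186.6809439901324), np.float64(124.38457758923262))
(np.float64(330.46261468232774), np.float64(124.641784895627))
(np.float64(322.8904717006248), np.float64(230.46997051190505))
plate
(np.float64(220.39581240319615), np.float64(211.67825970445784))
(np.float64(218.20707551322397), np.float64(150.46457742211857))
(np.float64(298.82152446256623), np.float64(150.61389097565146))
(np.float64(296.21366929756346), np.float64(211.82998070438464))
```

View pics/w1.png

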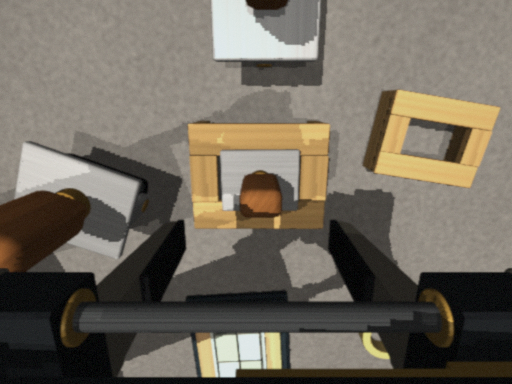

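The wrist view shows the rest's corners at (195,229), (189,123), (329,123) and (324,228), and the plate top at (219..299,150), all within about 1 px of prediction. I'll grasp and lift.

```bash
python3 - <<'E'
from h import *
np.set_printoptions(precision=4,suppress=True)
bot.line_to((.526,.339,.089),max_speed=.15)
print(bot.current_clock(),bot.current_contact_force())
bot.set_gripper(0.2,60)
print(bot.current_opening()*92,bot.current_grip_force(),bot.current_contact_force(),bot.current_ee_pos(),bot.current_clock())
bot.line_to((.526,.339,.18),max_speed=.12)
print(bot.current_clock(),bot.current_contact_force(),bot.current_opening()*92,bot.current_ee_pos())
bot.goto((.5217,.02,.18),down(np.radians(7.2)))
for i in range(3): bot.hold(.1);print(bot.current_clock(),bot.current_contact_force(),bot.current_ee_pos())
c=bot.read_camera("side"); cv2.imwrite("pics/s1.png",cv2.resize(c["pixels"][120:290,150:360],None,fx=3,fy=3))
E
```

```text
2.675 [-0.1537 -0.2644 -0.6749]
36.137081707198064 59.99569773674011 [ 1.2306  0.4216 -0.9367] [0.5264 0.339  0.0891] 3.5583
4.4667 [-0.3441 -0.3264 -5.5438] 35.906552888639226 [0.5252 0.3387 0.1786]
5.7833 [-0.62   -0.3416 -6.5763] [0.5219 0.0211 0.18  ]
5.8833 [-0.4991  0.3371 -5.6736] [0.5219 0.0209 0.18  ]
5.9833 [ 0.2659 -0.3339 -5.1021] [0.5218 0.0206 0.18  ]
```

View pics/s1.png

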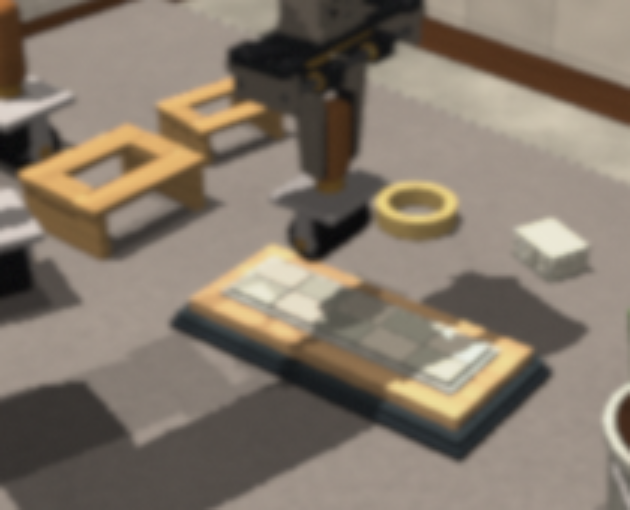

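The side view shows the roller held upright above the sheet, wheel at about (320,230) in the crop, with the rest empty. Now a force-guarded press on the first column.

```bash
cat >> h.py <<'E'
MID=np.array([.5254,-.008]);L=np.array([np.cos(np.radians(97.2)),np.sin(np.radians(97.2))])
def F(n=3):
    f=[]
    for _ in range(n): f.append(bot.current_contact_force()[2]); bot.hold(.02)
    return np.mean(f)
def at(s,z): return np.r_[MID+s*L,z]
E
python3 - <<'E'
from h import *
np.set_printoptions(precision=4,suppress=True)
bot.line_to(at(.096,.135),max_speed=.2); bot.hold(.2)
b=F(8); print("base",b,bot.current_clock())
z=.127;bot.line_to(at(.096,z),max_speed=.05)
while z>.112:
    f=F(3)-b; print(round(z,5),round(f,2),np.round(bot.current_ee_pos()[2],5),round(bot.current_clock(),2))
    if f>18.5: break
    z-= .0008 if f<5 else .0004
    bot.line_to(at(.096,z),max_speed=.02)
E
```

```text
base -5.510487854419651 6.925
0.127 0.09 0.12657 7.28
0.1262 0.34 0.12628 7.58
0.1254 0.29 0.12541 7.88
0.1246 0.13 0.12457 8.18
0.1238 -0.03 0.12376 8.48
0.123 0.46 0.12298 8.78
0.1222 -0.13 0.12215 9.08
0.1214 -0.07 0.12136 9.38
0.1206 0.07 0.12054 9.68
0.1198 1.65 0.12004 9.98
0.119 5.55 0.11947 10.28
0.1186 8.55 0.11906 10.58
0.1182 10.97 0.11876 10.88
0.1178 12.02 0.11856 11.18
0.1174 13.76 0.11836 11.48
0.117 14.63 0.11812 11.78
0.1166 14.5 0.11774 12.08
0.1162 15.04 0.11733 12.38
0.1158 14.46 0.11696 12.68
0.1154 14.62 0.11655 12.98
0.115 14.46 0.11613 13.28
0.1146 14.58 0.11574 13.58
0.1142 15.47 0.1154 13.88
0.1138 16.37 0.11522 14.18
0.1134 18.14 0.115 14.48
0.113 19.09 0.11484 14.78
```

The tile pair bedded over about 2.8 mm at 14.5 N, and the force then rose to 19 N at about 4.5 N/mm. I'll press the other columns the same way.

```bash
python3 - <<'E'
from h import *
b=-5.51
for s in(.048,0,-.048,-.096):
    bot.line_to(np.r_[bot.current_ee_pos()[:2],.1225],max_speed=.06)
    bot.line_to(at(s,.1225),max_speed=.12)
    z=.1192;bot.line_to(at(s,z),max_speed=.02); tr=[]
    while z>.1108:
        f=F(3)-b; tr.append((round(z*1e3,1),round(f,1),round(bot.current_ee_pos()[2]*1e3,2)))
        if f>18.3: break
        z-= .0008 if f<15.4 else .0004
        bot.line_to(at(s,z),max_speed=.02)
    print(s,round(bot.current_clock(),2),tr)
E
```

```text
0.048 18.71 [(119.2, np.float64(3.1), np.float64(119.55)), (118.4, np.float64(7.7), np.float64(118.98)), (117.6, np.float64(11.3), np.float64(118.48)), (116.8, np.float64(13.2), np.float64(118.07)), (116.0, np.float64(14.4), np.float64(117.41)), (115.2, np.float64(14.8), np.float64(116.63)), (114.4, np.float64(14.2), np.float64(115.83)), (113.6, np.float64(16.3), np.float64(115.29)), (113.2, np.float64(17.2), np.float64(115.08)), (112.8, np.float64(18.9), np.float64(114.91))]
0 22.33 [(119.2, np.float64(3.2), np.float64(119.55)), (118.4, np.float64(6.8), np.float64(118.91)), (117.6, np.float64(10.1), np.float64(118.14)), (116.8, np.float64(13.0), np.float64(117.69)), (116.0, np.float64(14.2), np.float64(117.04)), (115.2, np.float64(14.3), np.float64(116.32)), (114.4, np.float64(14.0), np.float64(115.52)), (113.6, np.float64(17.1), np.float64(115.14)), (113.2, np.float64(18.5), np.float64(114.99))]
-0.048 26.26 [(119.2, np.float64(4.9), np.float64(119.69)), (118.4, np.float64(9.4), np.float64(119.06)), (117.6, np.float64(12.7), np.float64(118.59)), (116.8, np.float64(14.1), np.float64(118.06)), (116.0, np.float64(14.8), np.float64(117.33)), (115.2, np.float64(14.7), np.float64(116.57)), (114.4, np.float64(14.2), np.float64(115.77)), (113.6, np.float64(16.7), np.float64(115.25)), (113.2, np.float64(18.0), np.float64(115.09)), (112.8, np.float64(19.4), np.float64(114.9))]
-0.096 30.48 [(119.2, np.float64(3.9), np.float64(119.63)), (118.4, np.float64(8.2), np.float64(119.02)), (117.6, np.float64(11.8), np.float64(118.54)), (116.8, np.float64(13.5), np.float64(118.12)), (116.0, np.float64(14.1), np.float64(117.5)), (115.2, np.float64(14.1), np.float64(116.75)), (114.4, np.float64(14.3), np.float64(115.94)), (113.6, np.float64(15.8), np.float64(115.32)), (113.2, np.float64(17.1), np.float64(115.18)), (112.8, np.float64(18.3), np.float64(114.97)), (112.4, np.float64(19.6), np.float64(114.81))]
```

All five columns bottomed out consistently. Now a rolling pass end to end at about 18 N.

```bash
python3 - <<'E'
from h import *
b=-5.51; z=.1126; tr=[]
for s in np.r_[-.108,np.arange(-.096,.109,.012)]:
    bot.line_to(at(s,z),max_speed=.04)
    f=F(2)-b; tr.append((round(s*1e3),round(f,1)))
    if f>22: z+=.001
    else: z+=np.clip((f-18)*.00011,-.0003,.0004)
print(tr,z,bot.current_clock())
f=bot.current_ee_pos(); bot.line_to((f[0],f[1],.18),max_speed=.15); bot.hold(.2)
print(F(5),bot.current_opening()*92,bot.current_clock())
c=bot.read_camera("side"); cv2.imwrite("pics/s2.png",cv2.resize(c["pixels"][120:290,150:360],None,fx=3,fy=3))
E
```

```text
[(-108, np.float64(18.1)), (-96, np.float64(18.6)), (-84, np.float64(18.8)), (-72, np.float64(18.1)), (-60, np.float64(17.9)), (-48, np.float64(19.3)), (-36, np.float64(18.5)), (-24, np.float64(18.0)), (-12, np.float64(18.6)), (0, np.float64(18.3)), (12, np.float64(18.8)), (24, np.float64(17.7)), (36, np.float64(18.1)), (48, np.float64(17.8)), (60, np.float64(17.5)), (72, np.float64(18.2)), (84, np.float64(18.5)), (96, np.float64(17.5)), (108, np.float64(18.0))] 0.11307220141846865 39.6583
-5.219212768405854 35.613333704287534 40.5417
```

View pics/s2.png

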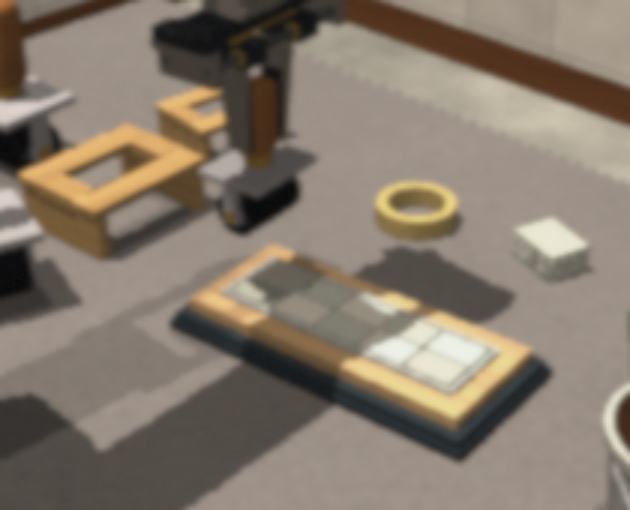

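The side view shows the tiles lying flush. The roller is upright in the gripper, and the tape and spare tiles have not moved. I'll return it to the rest with a guarded descent.

```bash
python3 - <<'E'
from h import *
b=-5.4; rot=down(np.radians(3.2))
bot.goto((.5262,.339,.18),rot); bot.hold(.3)
print(bot.current_ee_pos(),bot.current_clock())
z=.142; bot.line_to((.5262,.339,z),max_speed=.1)
while z>.088:
    z-=.004 if z>.094 else .001
    bot.line_to((.5262,.339,z),max_speed=.05)
    f=bot.current_contact_force()
    if f[2]-b>4 or np.hypot(f[0],f[1])>6: break
print(z,f,bot.current_ee_pos(),bot.current_clock())
c=bot.read_camera("side"); cv2.imwrite("pics/s3.png",cv2.resize(c["pixels"][110:230,130:260],None,fx=4,fy=4))
E
```

```text
[0.52663481 0.33797232 0.1802026 ] 41.8417
0.08799999999999994 [-4.65249635 -1.89083756  4.92704305] [0.52631793 0.33908476 0.08905397] 46.875
```

View pics/s3.png

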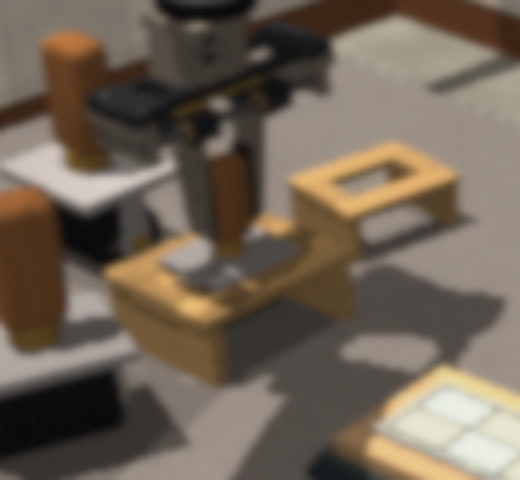

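The crown plate lies flat on the rest at the original height (TCP z 0.089). I'll release and retreat.

```bash
python3 - <<'E'
from h import *
bot.hold(.2); bot.set_gripper(1.0)
print(bot.current_opening(),bot.current_grip_force(),bot.current_clock())
bot.line_to((.5262,.339,.25),max_speed=.12); bot.hold(.3)
c=bot.read_camera("wrist"); cv2.imwrite("pics/w2.png",c["pixels"]); print(bot.current_clock(),bot.current_contact_force())
E
```

```text
0.9994974785357322 0.0 48.0583
49.9083 [0.13728492 0.70223516 0.04969709]
```

View pics/w2.png

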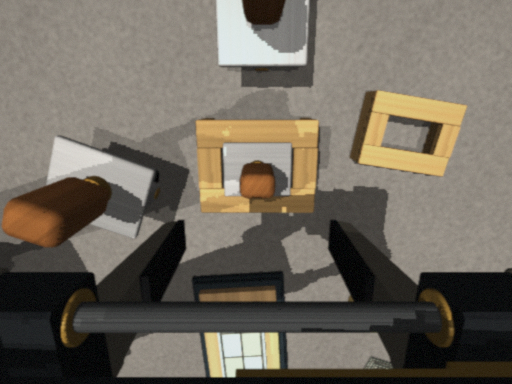

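The wrist view shows the roller back in its rest (plate centred at about (257,170)), upright and released. Handing in.

```bash
python3 -c "
from workcell import bot
print(bot.job_done())"
```

```text
the job is handed in; nothing more can be done
None
```

I pressed and rolled all ten tiles down at about 18–19 N (never above about 20 N measured), set the roller back in its rest and let go, and handed the job in at about 50 s of the 72 s; no verdict came back, and the pail, spare tiles and tape were left untouched.

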